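# Nest a tapered collar and a filter funnel in a flask mouth

## Task

Set up the filter: first seat the wide red tapered collar in the mouth of the green glass flask, narrow end down, and let go of it; then take the white filter funnel out of the leaning rack and nest it upright in the collar. Each part must sit straight and fully home, its shoulder flush on the rim below it, and be released there; do not force the glass or drop the funnel, and leave the small black collar and the other things where they stand.

Things in the scene. Friction and masses are not known exactly. Their poses are not given: they have to be found in the camera images.
- collar: Wide red rigid collar, a tapered sleeve open at both ends, ~60 g, narrow end down on the desk, 46 mm high. Origin: centre of its lower end, z up its axis. Outer cone radius 14.5 mm at the bottom, 22 at 34 mm up; above that a flange 58 mm across to the top (grip here). Bore radius 20.5 (top) to 10.4 mm. Home: flange underside on the flask's rim, origin 34 mm below it, about 1 mm radial play.
- funnel: White ceramic filter funnel, ~130 g. Origin: centre of its shoulder (underside of the bowl); z along its axis out of the bowl. Bowl 60 mm across, 46 mm high (grip across its outside, upper half). Below: cone radius 19 to 11 mm at 36 mm down, then a spout ~11 mm thick to 54 mm down. At the start its axis leans 0.61 rad, towards the rack's -x. Home: shoulder on the collar's top face.
- funnel_rim (a point): Centre of the funnel's open rim, 46 mm along its axis from its origin; z along the axis. With the funnel home it is 58 mm above the flask's rim, and the shoulder 12 mm above it, with about 1 mm radial play.
- rack: Metal drying rack fixed to the desk; origin on the desk under the hole, z up. A 96 x 90 mm plate, 6 mm thick, on four thin posts slopes down 0.61 rad towards the rack's -x side (top edge 112 mm, low edge 57 mm high). The funnel's cone hangs through its 41 mm hole (centre 85 mm up), shoulder on the plate. It comes out along its own axis, clear after 60 mm.
- flask_mouth (a point): Centre of the green glass flask's mouth in the plane of its rim, 150 mm above the desk; z up. The flask is fixed by its dark foot, 104 mm across. Inside, the mouth tapers from radius 23.5 mm to 16 mm at 34 mm down and is open below. Outside, the neck is 52 mm across at the rim, 37 mm at 34 mm down. A thin side arm reaches 62 mm from the axis at 94 mm height.
- small_collar: Small black collar, 34 mm high, flange 42 mm across, loose on the desk; too small for the flask, not to be moved. Origin: centre of its lower end.
- sample_bottle: Small amber bottle with a white cap, 42 mm across, 86 mm high, loose, a bystander. Origin: centre of its underside.
- beaker: Small glass beaker, 50 mm across, 59 mm high, loose, a bystander. Origin: centre of its underside.
- pen_black: Black marker pen, 134 mm long, 14 mm thick, lying loose, a bystander. Origin under its middle.
There are look-alikes about, which are no part of the job. There is more than one size of the collar; the job needs the largest.

How it is judged:
On the way, in this order (a step that is already met when the one before it is completed fails the run):
1. the red collar sits straight and home in the flask's mouth and is released, the funnel not yet in it (z of collar in the frame of flask_mouth below -0.031 m and horizontal distance between collar and flask_mouth below 0.005 m and angle between collar's own z axis and vertical below 0.07 rad and contact force between the fingers and collar below 0.3 N and linear speed of collar below 0.02 m/s and distance between funnel and flask_mouth above 0.08 m), for 0.2 s.
2. the funnel sits straight and home in the collar in the flask's mouth (z of collar in the frame of flask_mouth below -0.031 m and horizontal distance between collar and flask_mouth below 0.005 m and angle between each of collar, funnel's own z axis and vertical below 0.07 rad and z of funnel in the frame of flask_mouth between 0.008 and 0.0155 m and horizontal distance between funnel and flask_mouth below 0.006 m), for 0.2 s.
At the end, for the whole second after the job is handed in: Released and at rest: collar flange within 3 mm of the flask rim and 5 mm of the mouth axis; funnel shoulder 8 to 15.5 mm above the flask rim (12 when home on the collar), within 6 mm of the axis; both within 4 degrees of upright (all of step 2 and contact force between the fingers and collar below 0.3 N and linear speed of each of collar, funnel below 0.02 m/s and contact force between the fingers and funnel below 0.3 N); the robot touches nothing.
It fails at once if the glass flask or the collar in it is forced (over 45 N) (contact force between flask and anything else above 45 N or contact force between funnel and collar above 45 N).
It fails at once if the funnel is dropped (falls out of the fingers faster than 0.6 m/s) (linear speed of funnel above 0.6 m/s and contact force between the fingers and funnel below 0.1 N).
It fails at once if the small collar, bottle, beaker or pen is moved more than 30 mm or tipped (distance of any of small_collar, sample_bottle, beaker, pen_black from where it was at the start of the episode above 0.03 m or angle between any of small_collar, sample_bottle, beaker's own z axis and vertical above 0.5 rad).
It also fails if it takes over 51 s, if anything falls off the work surface, if the arm or the gripper's body presses on something with over 40 N, if the wrist force passes 120 N, or if a joint passes its speed limit or range.

## Robot

A 7-joint arm with a two-finger parallel gripper is mounted at the origin on the work surface; the furniture and walls round the work are solid. World frame = base frame: x ahead of the robot, y to its left, z up, the work surface at z = 0. Lengths are in m, angles in rad, forces in N, time in s.
With the tool pointing down it reaches from about 0.35 to 0.775 m from the base axis. Payload 3.1 kg.
Tool frame: the origin (TCP) lies between the finger pads; the fingertips stand 14 mm ahead of it and the grasp point (between the pads) lies 5 mm behind it; z points along the fingers, y is the line along which they close (so a half turn about z gives the same grasp; the last joint's range is limited). The gripper opens to 85 mm and grips with 20 to 120 N. Pads are 22 mm wide; open, the fingers measure 114 mm over their backs; the gripper's body (76 mm by 85 mm) begins 54 mm behind the grasp point. The pads swing forward as they close: fully open they stand 13 mm farther back than shut.
Start: joints at [1.158, 0.311, 0.014, 1.512, -0.004, 1.319, -0.027], TCP at [0.199, -0.513, 0.245] pointing down, gripper open.
Joint ranges: [-2.7, 2.7], [-0.3, 1.91], [-1.27, 1.3], [0.12, 2.57], [-1.44, 4.58], [0.2, 2.03], [-3.05, 3.05]. Speed limits (rad/s): [2.79, 2.79, 3.14, 3.14, 3.14, 3.14, 3.14].

## Interface

Orientations are given as a 3x3 rotation matrix whose columns are the frame's x, y, z axes.
In Python, from cell import * gives the robot as it stands.
- The arm moves only by the tool send_rows, never from a script. Its arguments are lists of equal length, an entry for each row: "xyz": the shift along the tool's x, y, z in m, a list of three; "rotation": the turn, a rotation vector about the tool's x, y, z in degrees, a list of three; "hand": the closure, from 0 (fully open) to 1 (shut). In form: {"xyz": [[dx, dy, dz], ...], "rotation": [[ax, ay, az], ...], "hand": [hand, ...]}. A call has 1 to 12 rows; each row shifts and turns the commanded pose from where the row before left it, along the tool's axes as they then stand; what a row does not reach is not made up. A row lasts 1/10 s, in which the tool goes at most 50 mm and 8.59 degrees, less where a joint would pass 70% of its speed; a pose out of reach is approached as far as the arm can. A call with a gripper value outside its range is refused whole. The fingers move at their own pace and stop on an object; "grip_force" is the grip in N (left out, the last holds). Time passes only in rows, so rows that do not move let the fingers close. It gives the time, the measured TCP pose, the force, the opening and the grip force at its end, in the units of the state.
- observe(): the state, without advancing time (a new reading comes with each control period).
- grab_frame(name): name is "scene" or "top"; returns a dict with "image" (480x640x3 uint8, blue, green, red), "camera_matrix" (3x3 intrinsics, pixels), "k1" (the pictures are not rectified: a ray, as slopes to the right and down, at radius r is drawn at 1 + k1 r^2 times it, then the intrinsics apply), "R" (3x3) and "t" (3): a world point X has camera coordinates R X + t. Camera axes: x right, y down, z forward; pixel columns grow to the right and rows downward; lengths in m; the calibration is good to about 2 mm. A picture is of the moment at which its call begins. There is no depth.
- sign_off(): hands the job in; it is judged then, once.
Trained networks look in a picture, given as the dict that the camera call returned (one of the last four; its "shot" number tells which), for a name from the list of things; names that differ only in an ending like _2 or _b are one class to them, and where a whole thing is asked for, a point or a joint stands for the part that bears it (a point fixed in the world has none). Each returns a list of dicts, best first, with "score" (0 to 1); they miss things now and then, are a little off and sometimes report something else, mostly with a low value. They report only what shows in the picture. A call takes as long as a camera call. They do not tell look-alikes from the thing itself.
- masks_of(thing, picture): "mask" (480x640 bool, what is visible of it) and "at" ([column, row] in pixels, amid what is visible of it).
The state is a dict: "clock": time; "joint_pos": joint angles; "joint_velocities": joint speeds; "tau": joint torques, N m; "eef_pos": TCP position; "tcp_rot": TCP orientation; "contact_force": force on the tool from outside, world axes, zero at the start; "wrist_torque": the same for the moment, N m; "finger_gap": opening from 0.0 (shut) to 1.0 (fully open); "grasp_force": force on a finger pad.
Only numpy, scipy, OpenCV 4.12 (cv2) and the standard library are available. Lean on these libraries where they do the work, as an engineer would, in place of code of your own. Each camera call takes 0.05 s, during which the arm holds its last target. There are 200 camera calls.

## Working session

There is one attempt and no reset: what is moved stays moved. The work goes in short steps, Python scripts to look and compute and a tool call to move; the robot and the scene stay as the last step left them, time stands still between calls to the robot, and variables do not carry over. Pictures are saved under pics/ and viewed, at most 11 in all, crops included, and the job is handed in when it is done.

Besides the shell and the picture viewer there is one more tool, called after ">>>" in YAML: its name, and indented under it one key for each argument. send_rows: Moves the arm, as the interface text tells. Its arguments: {"type":"object","properties":{"xyz":{"type":"array","items":{"type":"array","items":{"type":"number"}}},"rotation":{"type":"array","items":{"type":"array","items":{"type":"number"}}},"hand":{"type":"array","items":{"type":"number"}},"grip_force":{"type":"number"}},"required":["xyz","rotation","hand"]}

```bash
mkdir -p pics
cat > h.py <<'E'
from cell import *
import numpy as np, cv2
def ray(f,px):
    K=np.array(f["camera_matrix"]);k1=f["k1"]
    d=np.array([(px[0]-K[0,2])/K[0,0],(px[1]-K[1,2])/K[1,1]]);s=d.copy()
    for _ in range(20): s=d/(1+k1*(s@s))
    R=np.array(f["R"]);t=np.array(f["t"])
    return -R.T@t, R.T@np.array([s[0],s[1],1])
def onz(f,px,z):
    c,d=ray(f,px); return c+d*(z-c[2])/d[2]
def proj(f,X):
    K=np.array(f["camera_matrix"]);p=np.array(f["R"])@np.array(X)+np.array(f["t"]);s=p[:2]/p[2]
    s=s*(1+f["k1"]*(s@s)); return np.array([K[0,0]*s[0]+K[0,2],K[1,1]*s[1]+K[1,2]])
def meet(f,p,g,q):
    a,u=ray(f,p);b,v=ray(g,q);u/=np.linalg.norm(u);v/=np.linalg.norm(v)
    st=np.linalg.lstsq(np.c_[u,-v],b-a,rcond=None)[0];P=a+u*st[0];Q=b+v*st[1]
    return (P+Q)/2,np.linalg.norm(P-Q)
E
python3 - <<'E'
from h import *
fs={n:grab_frame(n) for n in("scene","top")}
for n,f in fs.items():
    cv2.imwrite(f"pics/{n}0.png",f["image"]); print(n,"cam",ray(f,(320,240)))
    for th in["collar","funnel","rack","flask_mouth","small_collar","sample_bottle","beaker","pen_black"]:
        try:
            for m in masks_of(th,f)[:4]:
                x,y,w,hh=cv2.boundingRect(m["mask"].astype(np.uint8));print(th,round(m["score"],2),np.round(m["at"]),(x,y,w,hh),np.round(onz(f,m["at"],0.03),3))
        except Exception as e: print(th,e)
s=observe();print({k:np.round(v,3).tolist() for k,v in s.items()})
E
```

```text
scene cam (array([-0.00422786,  0.36700656,  0.67997717]), array([ 0.5038648 , -0.5959142 , -0.62540278]))
collar 0.95 [381. 303.] (369, 291, 22, 24) [ 0.323 -0.185  0.03 ]
collar 0.74 [292. 312.] (282, 302, 22, 24) [ 0.428 -0.071  0.03 ]
collar 0.7 [270. 266.] (255, 253, 30, 32) [ 0.541 -0.131  0.03 ]
funnel 0.92 [208. 300.] (186, 277, 45, 47) [0.56  0.007 0.03 ]
rack 0.68 [183. 308.] (163, 276, 71, 53) [0.578 0.048 0.03 ]
flask_mouth 0.57 [367. 239.] (336, 190, 54, 85) [ 0.449 -0.315  0.03 ]
small_collar 0.72 [332. 291.] (322, 281, 23, 23) [ 0.408 -0.154  0.03 ]
sample_bottle 0.68 [458. 249.] (446, 228, 26, 44) [ 0.29  -0.408  0.03 ]
beaker 0.84 [226. 266.] (210, 254, 28, 37) [ 0.604 -0.076  0.03 ]
pen_black 0.95 [448. 292.] (417, 273, 60, 39) [ 0.245 -0.288  0.03 ]
pen_black 0.29 [181. 306.] (164, 276, 69, 53) [0.587 0.046 0.03 ]
top cam (array([ 0.31809132, -0.16324975,  0.95600956]), array([ 0.12034412,  0.01195038, -0.99274148]))
collar 0.94 [308. 183.] (292, 169, 31, 30) [ 0.539 -0.13   0.03 ]
collar 0.74 [346. 295.] (334, 284, 21, 22) [ 0.329 -0.2    0.03 ]
collar 0.66 [281. 
[... 338 characters left out ...]
322.] (441, 308, 30, 26) [ 0.279 -0.4    0.03 ]
sample_bottle 0.65 [457. 318.] (441, 308, 30, 25) [ 0.285 -0.401  0.03 ]
beaker 0.65 [273. 154.] (258, 139, 28, 32) [ 0.595 -0.064  0.03 ]
pen_black 0.6 [408. 334.] (402, 298, 9, 71) [ 0.258 -0.311  0.03 ]
{'clock': 0.9, 'joint_pos': [1.158, 0.311, 0.014, 1.512, -0.004, 1.319, -0.027], 'joint_velocities': [-0.0, 0.001, -0.002, -0.001, 0.0, 0.001, -0.0], 'tau': [-0.0, -37.98, 0.145, -23.086, 0.012, 0.002, -0.0], 'eef_pos': [0.199, -0.513, 0.245], 'tcp_rot': [[0.932, 0.362, -0.0], [0.362, -0.932, -0.0], [-0.0, 0.0, -1.0]], 'contact_force': [-0.512, -0.106, -0.207], 'wrist_torque': [-0.048, -0.004, -0.013], 'grasp_force': 0.0, 'finger_gap': 1.003}
```

View pictures.

View pics/scene0.png

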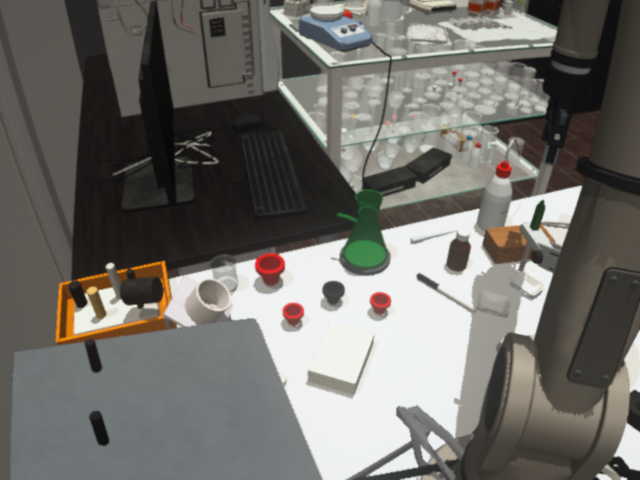

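View pics/top0.png

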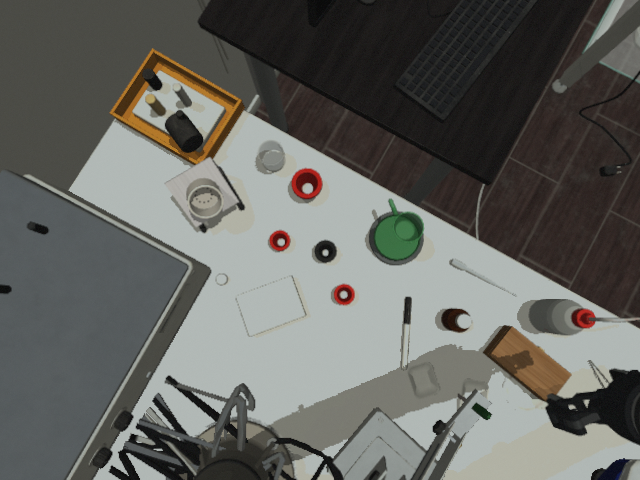

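Run:
```python
from h import *
t=cv2.imread("pics/top0.png");s=cv2.imread("pics/scene0.png")
def c(i,x,y,w,h,k): return cv2.resize(i[y:y+h,x:x+w],None,fx=k,fy=k,interpolation=cv2.INTER_CUBIC)
A=np.hstack([c(t,355,185,80,90,5),c(s,325,180,80,100,4.5)[:450,:360]])
B=np.hstack([c(t,160,150,95,90,4),c(s,160,265,90,70,4.4)[:308,:380].copy() if 0 else cv2.resize(s[265:335,155:240],(420,360),interpolation=cv2.INTER_CUBIC)])
cv2.imwrite("pics/A.png",A);cv2.imwrite("pics/B.png",B);print(A.shape,B.shape)
```

```text
(450, 760, 3) (360, 800, 3)
```

View pics/A.png

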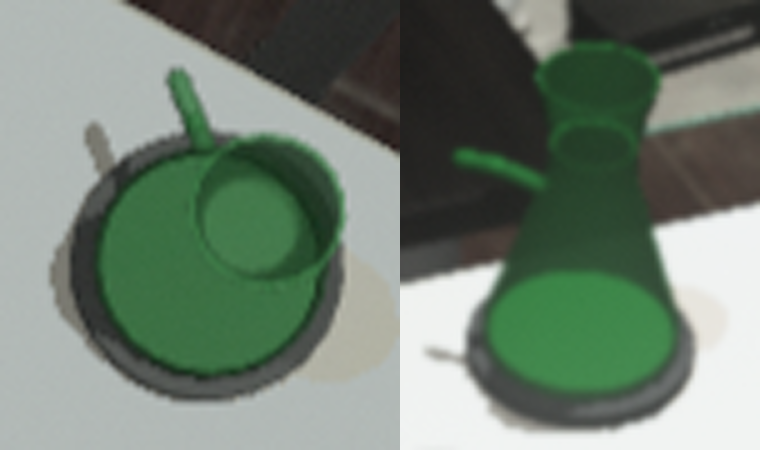

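View pics/B.png

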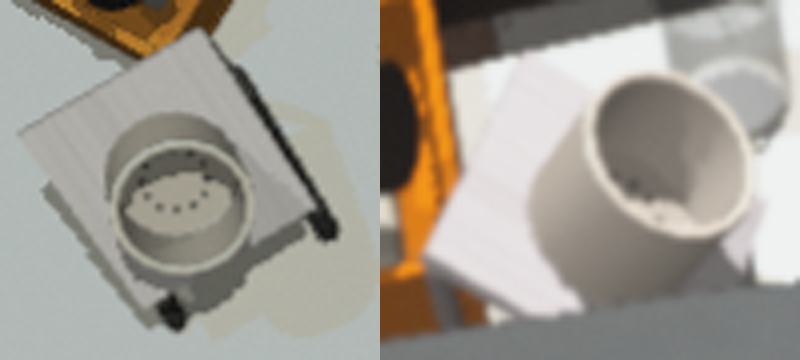

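```bash
cat > fit.py <<'E'
from h import *
from scipy.optimize import minimize
def sil(f,circs,box,k=4):
    # circs: (centre, axis, r); union of hulls of neighbours
    x0,y0,w,h=box; im=np.zeros((h*k,w*k),np.uint8);P=[]
    for c,a,r in circs:
        a=np.array(a)/np.linalg.norm(a);u=np.cross(a,[.3,.8,.1]);u/=np.linalg.norm(u);v=np.cross(a,u)
        P.append([((proj(f,c+r*(u*np.cos(t)+v*np.sin(t)))-[x0,y0]+.5)*k-.5) for t in np.linspace(0,6.283,40)])
    for p,q in zip(P[:-1],P[1:]):
        hl=cv2.convexHull(np.round(16*np.array(p+q)).astype(np.int32));cv2.fillConvexPoly(im,hl,1,shift=4)
    return cv2.resize(im.astype(np.float32),(w,h),interpolation=cv2.INTER_AREA)
def fit(model,views,x0,step):
    # views: list (frame,mask,box)
    def cost(p): return sum(np.abs(sil(f,model(p),b)-m[b[1]:b[1]+b[3],b[0]:b[0]+b[2]]).sum() for f,m,b in views)
    sx=np.array([x0]+[np.array(x0)+np.eye(len(x0))[i]*step[i] for i in range(len(x0))])
    r=minimize(cost,x0,method="Nelder-Mead",options=dict(initial_simplex=sx,xatol=1e-4,fatol=.05))
    return r.x,r.fun
E
cat > m1.py <<'E'
from fit import *
fs={n:grab_frame(n) for n in("scene","top")};s,t=fs["scene"],fs["top"]
print("mouth",meet(t,(408.7,226.2),s,(368.6,196.7)),onz(t,(408.7,226.2),.15),onz(s,(368.6,196.7),.15))
print("frim",meet(t,(205,201.2),s,(212.7,295.1)))
print("cabinet",meet(t,(195,262),s,(252,322)))
def near(th,f,p): return min(masks_of(th,f),key=lambda m:np.hypot(*(np.array(m["at"])-p)))["mask"].astype(np.float32)
Z=np.array([0,0,1.])
def collar(p): o=np.array([p[0],p[1],0]);return[(o+Z*z,Z,r)for z,r in((0,.0145),(.034,.022),(.034,.029),(.046,.029))]
vs=[(t,near("collar",t,(308,183)),(285,160,48,48)),(s,near("collar",s,(270,266)),(245,240,50,55))]
for v in (vs,vs[:1],vs[1:]): print("collar",fit(collar,v,[.54,-.13],[.01,.01]))
def fun(p):
    a=np.array([-np.sin(.61)*np.cos(p[3]),-np.sin(.61)*np.sin(p[3]),np.cos(.61)]);c=np.array(p[:3])
    return [(c-.046*a,a,.030),(c,a,.030)]
vf=[(t,near("funnel",t,(207,196)),(175,165,60,65)),(s,near("funnel",s,(208,300)),(175,265,65,50))]
c0=meet(t,(205,201.2),s,(212.7,295.1))[0]
for ps in(0,1.57,3.1,-1.57): print("funnel",ps,fit(fun,vf,[*c0,ps],[.01,.01,.01,.4]))
E
python3 m1.py
```

```text
mouth (array([ 0.43889503, -0.29785834,  0.14664096]), np.float64(0.0017254470104920128)) [ 0.43766392 -0.2977542   0.15      ] [ 0.43685342 -0.29325061  0.15      ]
frim (array([0.48756673, 0.04230897, 0.11711769]), np.float64(0.000985054022290457))
cabinet (array([0.38413047, 0.05236723, 0.13767419]), np.float64(0.005006033296341281))
collar (array([ 0.53736733, -0.12782745]), np.float64(291.5625))
collar (array([ 0.53716686, -0.12781061]), np.float64(145.0))
collar (array([ 0.53828148, -0.1282985 ]), np.float64(145.875))
funnel 0 (array([0.48711915, 0.040144  , 0.11913149, 0.59988785]), np.float64(87.0))
funnel 1.57 (array([0.48706105, 0.03995221, 0.11921845, 0.61093343]), np.float64(87.3125))
funnel 3.1 (array([0.51047127, 0.05078364, 0.12026698, 3.47088405]), np.float64(327.4375))
funnel -1.57 (array([0.48440924, 0.04568217, 0.11980303, 0.24633535]), np.float64(208.875))
```

>>> send_rows:
  xyz:
    - [0.038, -0.0197, 0]
    - [0.038, -0.0197, 0]
    - [0.038, -0.0197, 0]
    - [0.038, -0.0197, 0]
    - [0.038, -0.0197, 0]
    - [0.038, -0.0197, 0]
    - [0.038, -0.0197, 0]
    - [0.038, -0.0197, 0]
    - [0.038, -0.0197, 0]
    - [0.038, -0.0197, 0]
    - [0.038, -0.0197, 0]
    - [0.037, -0.0197, 0]
  rotation:
    - [0, 0, 0]
    - [0, 0, 0]
    - [0, 0, 0]
    - [0, 0, 0]
    - [0, 0, 0]
    - [0, 0, 0]
    - [0, 0, 0]
    - [0, 0, 0]
    - [0, 0, 0]
    - [0, 0, 0]
    - [0, 0, 0]
    - [0, 0, 0]
  hand: [0, 0, 0, 0, 0, 0, 0, 0, 0, 0, 0, 0]
  grip_force: 35

```text
clock: 2.4
eef_pos: [0.5388, -0.126, 0.2455]
tcp_rot: [[0.932, 0.362, 0.001], [0.362, -0.932, -0.0], [0.0, 0.0, -1.0]]
contact_force: [1.2, -0.8, -0.1]
finger_gap: 1.0
grasp_force: 0.0
```

>>> send_rows:
  xyz:
    - [0, 0, 0]
    - [0, 0, 0.02]
    - [0, 0, 0.03]
    - [0, 0, 0.03]
    - [0, 0, 0]
  rotation:
    - [0, 0, -7]
    - [0, 0, -7]
    - [0, 0, -7]
    - [0, 0, -6.5]
    - [0, 0, 0]
  hand: [0, 0, 0, 0, 0]

```text
clock: 2.9
eef_pos: [0.5341, -0.1271, 0.161]
tcp_rot: [[0.66, 0.752, -0.01], [0.752, -0.66, 0.002], [-0.005, -0.009, -1.0]]
contact_force: [-0.6, 0.0, -0.5]
finger_gap: 0.997
grasp_force: 0.0
```

```bash
cat >> h.py <<'E'
from scipy.spatial.transform import Rotation as Ro
def goto(p,R=None):
    s=observe();R0=np.array(s["tcp_rot"]);d=R0.T@(np.array(p)-s["eef_pos"])
    print("t",round(s["clock"],2),"tcp",np.round(s["eef_pos"],4),"F",np.round(s["contact_force"],1),"gap",round(s["finger_gap"],3),"gf",round(s["grasp_force"],1))
    print("shift",np.round(d,4),"rotvec",None if R is None else np.round(Ro.from_matrix(R0.T@R).as_rotvec(degrees=True),2))
def tool(z,y):
    z=np.array(z,float)/np.linalg.norm(z);y=np.array(y,float);y-=z*(y@z);y/=np.linalg.norm(y);return np.c_[np.cross(y,z),y,z]
E
python3 - <<'E'
from h import *
goto([.5374,-.128,.032],tool([0,0,-1],[.75,-.66,0]))
t=grab_frame("top");s=grab_frame("scene")
print("foot",[np.round(onz(t,(396.1,237.9),z),4) for z in(0,.01)])
for z in(.1,.14,.2): print("cab",z,*[np.round(onz(t,p,z),3) for p in((195,262),(25,175),(110,450))],"scene",*[np.round(onz(s,p,z),3) for p in((252,322),(12,352),(322,478))])
cv2.imwrite("pics/C.png",np.hstack([cv2.resize(t["image"][100:280,180:340],(400,450),interpolation=cv2.INTER_CUBIC),cv2.resize(s["image"][160:340,200:360],(400,450),interpolation=cv2.INTER_CUBIC)]))
E
```

```text
t 2.9 tcp [ 0.5341 -0.1271  0.161 ] F [-0.6  0.  -0.5] gap 0.997 gf 0.0
shift [0.0021 0.0042 0.1289] rotvec [-0.5   0.27  0.08]
foot [array([ 0.4373, -0.298 ,  0.    ]), array([ 0.4361, -0.2966,  0.01  ])]
cab 0.1 [0.385 0.061 0.1  ] [0.537 0.355 0.1  ] [0.082 0.187 0.1  ] scene [0.414 0.032 0.1  ] [0.642 0.316 0.1  ] [0.174 0.152 0.1  ]
cab 0.14 [0.382 0.05  0.14 ] [0.527 0.331 0.14 ] [0.093 0.171 0.14 ] scene [0.385 0.055 0.14 ] [0.597 0.319 0.14 ] [0.162 0.167 0.14 ]
cab 0.2 [0.377 0.034 0.2  ] [0.512 0.294 0.2  ] [0.11  0.146 0.2  ] scene [0.342 0.09  0.2  ] [0.531 0.325 0.2  ] [0.144 0.189 0.2  ]
```

View pics/C.png

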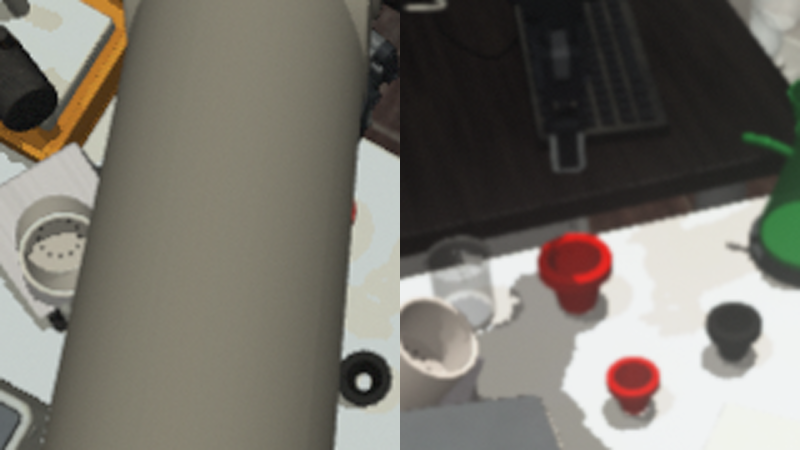

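>>> send_rows:
  xyz:
    - [0.001, 0.002, 0.015]
    - [0.001, 0.002, 0.02]
    - [0, 0, 0.02]
    - [0, 0, 0.02]
    - [0, 0, 0.02]
    - [0, 0, 0.01]
    - [0, 0, 0]
  rotation:
    - [-0.5, 0.3, 0]
    - [0, 0, 0]
    - [0, 0, 0]
    - [0, 0, 0]
    - [0, 0, 0]
    - [0, 0, 0]
    - [0, 0, 0]
  hand: [0, 0, 0, 0, 0, 0, 0]

```text
clock: 3.7
eef_pos: [0.5431, -0.1288, 0.0605]
tcp_rot: [[0.66, 0.751, 0.01], [0.751, -0.66, -0.002], [0.005, 0.009, -1.0]]
contact_force: [-0.5, -0.1, -0.1]
finger_gap: 0.999
grasp_force: 0.0
```

Run:
```python
from h import *
goto([.5374,-.128,.033],tool([0,0,-1],[.75,-.66,0]))
s=grab_frame("scene");cv2.imwrite("pics/D.png",cv2.resize(s["image"][190:310,200:340],(700,600),interpolation=cv2.INTER_CUBIC))
print(proj(s,[.5374,-.128,.046]))
```

```text
t 3.7 tcp [ 0.5431 -0.1288  0.0605] F [-0.5 -0.1 -0.1] gap 0.999 gf 0.0
shift [-0.0033 -0.0051  0.0274] rotvec [ 0.49 -0.29  0.03]
[269.82452919 261.13522162]
```

View pics/D.png

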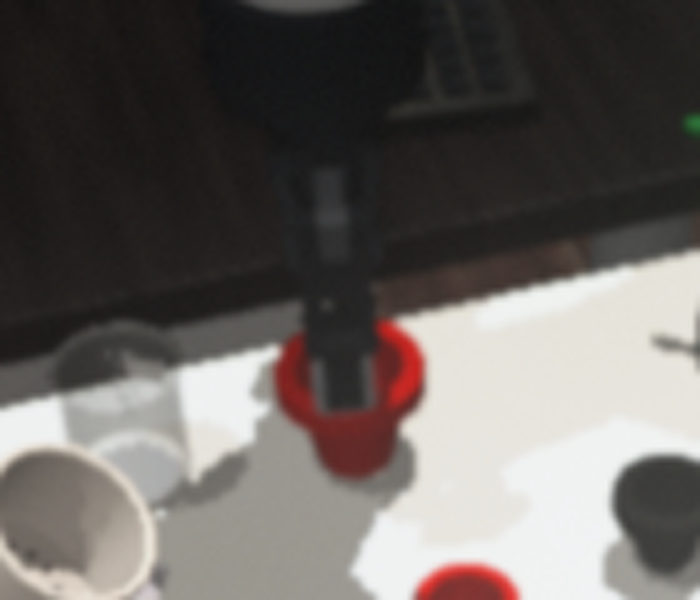

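>>> send_rows:
  xyz:
    - [-0.0033, -0.005, 0]
    - [0, 0, 0.01]
    - [0, 0, 0.01]
    - [0, 0, 0.007]
    - [0, 0, 0]
    - [0, 0, 0]
    - [0, 0, 0]
  rotation:
    - [0.5, -0.3, 0]
    - [0, 0, 0]
    - [0, 0, 0]
    - [0, 0, 0]
    - [0, 0, 0]
    - [0, 0, 0]
    - [0, 0, 0]
  hand: [0, 0, 0, 0, 0, 0, 0]

```text
clock: 4.45
eef_pos: [0.5373, -0.1279, 0.0334]
tcp_rot: [[0.659, 0.752, 0.001], [0.752, -0.659, -0.0], [0.0, 0.0, -1.0]]
contact_force: [-0.2, 1.1, -0.3]
finger_gap: 0.997
grasp_force: 0.0
```

>>> send_rows:
  xyz:
    - [0, 0, 0]
    - [0, 0, 0]
    - [0, 0, 0]
    - [0, 0, 0]
    - [0, 0, 0]
    - [0, 0, 0]
    - [0, 0, 0]
    - [0, 0, 0]
  rotation:
    - [0, 0, 0]
    - [0, 0, 0]
    - [0, 0, 0]
    - [0, 0, 0]
    - [0, 0, 0]
    - [0, 0, 0]
    - [0, 0, 0]
    - [0, 0, 0]
  hand: [0.3, 0.5, 1, 1, 1, 1, 1, 1]

```text
clock: 5.25
eef_pos: [0.5375, -0.1279, 0.0339]
tcp_rot: [[0.659, 0.752, 0.001], [0.752, -0.659, -0.0], [0.0, 0.001, -1.0]]
contact_force: [-1.3, 0.5, 5.4]
finger_gap: 0.673
grasp_force: 36.8
```

>>> send_rows:
  xyz:
    - [0, 0, -0.01]
    - [0, 0, -0.02]
    - [0, 0, -0.035]
    - [0, 0, -0.035]
    - [0, 0, -0.035]
    - [0, 0, -0.025]
    - [0, 0, -0.01]
    - [0, 0, 0]
  rotation:
    - [0, 0, 0]
    - [0, 0, 0]
    - [0, 0, 0]
    - [0, 0, 0]
    - [0, 0, 0]
    - [0, 0, 0]
    - [0, 0, 0]
    - [0, 0, 0]
  hand: [1, 1, 1, 1, 1, 1, 1, 1]

```text
clock: 6.05
eef_pos: [0.5378, -0.128, 0.2045]
tcp_rot: [[0.659, 0.752, 0.003], [0.752, -0.659, -0.001], [0.001, 0.003, -1.0]]
contact_force: [0.4, 0.1, -0.8]
finger_gap: 0.671
grasp_force: 37.6
```

>>> send_rows:
  xyz:
    - [-0.01, 0.002, 0]
    - [-0.025, 0.0045, 0]
    - [-0.03, 0.0055, 0]
    - [-0.03, 0.0055, 0]
    - [-0.03, 0.0055, 0]
    - [-0.03, 0.0055, 0]
    - [-0.025, 0.005, 0]
    - [-0.0134, 0.0027, 0]
    - [0, 0, 0]
    - [0, 0, 0]
    - [0, 0, 0]
    - [0, 0, 0]
  rotation:
    - [0, 0, 0]
    - [0, 0, 0]
    - [0, 0, 0]
    - [0, 0, 0]
    - [0, 0, 0]
    - [0, 0, 0]
    - [0, 0, 0]
    - [0, 0, 0]
    - [0, 0, 0]
    - [0, 0, 0]
    - [0, 0, 0]
    - [0, 0, 0]
  hand: [1, 1, 1, 1, 1, 1, 1, 1, 1, 1, 1, 1]

```text
clock: 7.25
eef_pos: [0.4377, -0.2954, 0.2032]
tcp_rot: [[0.657, 0.754, 0.0], [0.754, -0.657, 0.001], [0.001, -0.0, -1.0]]
contact_force: [0.1, 0.7, -1.1]
finger_gap: 0.67
grasp_force: 37.5
```

Run:
```python
from h import *
goto([.4372,-.2972,.158],tool([0,0,-1],[.752,-.659,0]))
s=grab_frame("scene");t=grab_frame("top")
cv2.imwrite("pics/E.png",np.hstack([cv2.resize(t["image"][180:280,345:445],(400,400),interpolation=cv2.INTER_CUBIC),cv2.resize(s["image"][130:230,320:420],(400,400),interpolation=cv2.INTER_CUBIC)]))
for n,X in(("mouth",[.4372,-.2972,.15]),("bot",[.4372,-.2972,.17]),("flange",[.4372,-.2972,.210])): print(n,proj(s,X))
m=masks_of("collar",s)
for q in m[:4]: print(q["score"],q["at"],cv2.boundingRect(q["mask"].astype(np.uint8)))
```

```text
t 7.25 tcp [ 0.4377 -0.2954  0.2032] F [ 0.1  0.7 -1.1] gap 0.67 gf 37.5
shift [-0.0018  0.0008  0.0452] rotvec [-0.01 -0.05  0.16]
mouth [369.7030103  195.72472689]
bot [370.34908854 186.60115671]
flange [371.67813522 167.6540467 ]
0.91 [380.1, 302.9] (369, 292, 22, 23)
0.84 [365.9, 172.2] (354, 159, 33, 34)
0.58 [293.3, 312.8] (282, 302, 22, 24)
```

View pics/E.png

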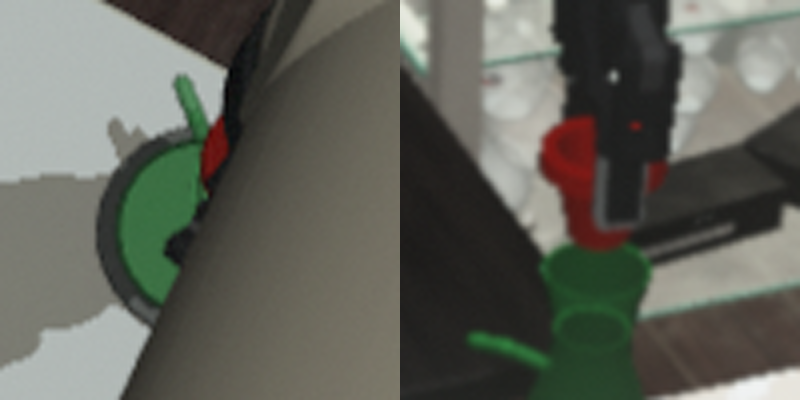

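>>> send_rows:
  xyz:
    - [-0.001, 0, 0.01]
    - [0, 0, 0.015]
    - [0, 0, 0.01]
    - [0, 0, 0.006]
    - [0, 0, 0.004]
    - [0, 0, 0]
    - [0, 0, 0]
  rotation:
    - [0, 0, 0]
    - [0, 0, 0]
    - [0, 0, 0]
    - [0, 0, 0]
    - [0, 0, 0]
    - [0, 0, 0]
    - [0, 0, 0]
  hand: [1, 1, 1, 1, 1, 1, 1]

```text
clock: 8.1
eef_pos: [0.4363, -0.2981, 0.1586]
tcp_rot: [[0.659, 0.752, 0.001], [0.752, -0.659, -0.0], [0.0, 0.001, -1.0]]
contact_force: [-0.1, -0.4, 0.2]
finger_gap: 0.669
grasp_force: 37.5
```

>>> send_rows:
  xyz:
    - [0, 0, 0.002]
    - [0, 0, 0.001]
    - [0, 0, 0.001]
    - [0, 0, 0]
  rotation:
    - [0, 0, 0]
    - [0, 0, 0]
    - [0, 0, 0]
    - [0, 0, 0]
  hand: [1, 1, 1, 1]

```text
clock: 8.5
eef_pos: [0.436, -0.2979, 0.1542]
tcp_rot: [[0.659, 0.752, -0.0], [0.752, -0.659, 0.0], [-0.0, -0.0, -1.0]]
contact_force: [-0.3, -0.6, -0.4]
finger_gap: 0.67
grasp_force: 37.5
```

>>> send_rows:
  xyz:
    - [0.0015, 0, 0]
    - [0, 0, 0.001]
    - [0, 0, 0.001]
    - [0, 0, 0.001]
    - [0, 0, 0]
  rotation:
    - [0, 0, 0]
    - [0, 0, 0]
    - [0, 0, 0]
    - [0, 0, 0]
    - [0, 0, 0]
  hand: [1, 1, 1, 1, 1]

```text
clock: 9.0
eef_pos: [0.4369, -0.2967, 0.151]
tcp_rot: [[0.659, 0.752, -0.0], [0.752, -0.659, 0.0], [-0.0, -0.0, -1.0]]
contact_force: [-1.0, -0.4, -0.7]
finger_gap: 0.674
grasp_force: 37.5
```

>>> send_rows:
  xyz:
    - [0, 0, 0.001]
    - [0, 0, 0]
    - [0, 0, 0]
  rotation:
    - [0, 0, 0]
    - [0, 0, 0]
    - [0, 0, 0]
  hand: [1, 1, 1]

```text
clock: 9.3
eef_pos: [0.4371, -0.2968, 0.1504]
tcp_rot: [[0.659, 0.752, 0.0], [0.752, -0.659, -0.0], [-0.0, 0.0, -1.0]]
contact_force: [0.7, -0.5, -0.2]
finger_gap: 0.669
grasp_force: 37.6
```

>>> send_rows:
  xyz:
    - [0, 0, 0.001]
    - [0, 0, 0]
    - [0, 0, 0]
  rotation:
    - [0, 0, 0]
    - [0, 0, 0]
    - [0, 0, 0]
  hand: [1, 1, 1]

```text
clock: 9.6
eef_pos: [0.4371, -0.2969, 0.1502]
tcp_rot: [[0.659, 0.752, 0.0], [0.752, -0.659, -0.001], [-0.0, 0.001, -1.0]]
contact_force: [-2.4, 0.9, 5.5]
finger_gap: 0.669
grasp_force: 37.9
```

>>> send_rows:
  xyz:
    - [0, 0, 0.001]
    - [0, 0, 0]
    - [0, 0, 0]
  rotation:
    - [0, 0, 0]
    - [0, 0, 0]
    - [0, 0, 0]
  hand: [1, 1, 1]

```text
clock: 9.9
eef_pos: [0.4372, -0.2969, 0.1501]
tcp_rot: [[0.659, 0.752, 0.001], [0.752, -0.659, -0.001], [-0.0, 0.001, -1.0]]
contact_force: [-3.6, 2.2, 10.3]
finger_gap: 0.669
grasp_force: 38.2
```

>>> send_rows:
  xyz:
    - [0, 0, -0.0015]
    - [0, 0, 0]
    - [0, 0, 0]
    - [0, 0, 0]
    - [0, 0, 0]
    - [0, 0, 0]
    - [0, 0, 0]
  rotation:
    - [0, 0, 0]
    - [0, 0, 0]
    - [0, 0, 0]
    - [0, 0, 0]
    - [0, 0, 0]
    - [0, 0, 0]
    - [0, 0, 0]
  hand: [1, 0.35, 0.25, 0.15, 0, 0, 0]

```text
clock: 10.6
eef_pos: [0.437, -0.2967, 0.1496]
tcp_rot: [[0.659, 0.752, -0.0], [0.752, -0.659, 0.0], [-0.0, -0.0, -1.0]]
contact_force: [-0.2, -0.1, -0.1]
finger_gap: 1.002
grasp_force: 0.0
```

>>> send_rows:
  xyz:
    - [0, 0, -0.005]
    - [0, 0, -0.01]
    - [0, 0, -0.015]
    - [0, 0, -0.02]
    - [0, 0, -0.02]
    - [0, 0, -0.02]
    - [0, 0, -0.01]
    - [0, 0, 0]
  rotation:
    - [0, 0, 0]
    - [0, 0, 0]
    - [0, 0, 0]
    - [0, 0, 0]
    - [0, 0, 0]
    - [0, 0, 0]
    - [0, 0, 0]
    - [0, 0, 0]
  hand: [0, 0, 0, 0, 0, 0, 0, 0]

```text
clock: 11.4
eef_pos: [0.4381, -0.2973, 0.252]
tcp_rot: [[0.659, 0.752, 0.004], [0.752, -0.659, -0.003], [0.001, 0.005, -1.0]]
contact_force: [0.3, 0.8, 0.1]
finger_gap: 0.996
grasp_force: 0.0
```

```bash
cat > m2.py <<'E'
from fit import *
s=grab_frame("scene");t=grab_frame("top")
def near(th,f,p): return min(masks_of(th,f),key=lambda m:np.hypot(*(np.array(m["at"])-p)))["mask"].astype(np.float32)
mt,ms=near("funnel",t,(207,196)),near("funnel",s,(208,300))
vf=[(t,mt,(175,165,60,65)),(s,ms,(175,265,65,50))]
def ax(ps): return np.array([-np.sin(.61)*np.cos(ps),-np.sin(.61)*np.sin(ps),np.cos(.61)])
for z in(.1227,):
    def fun(p):
        a=ax(p[2]);c=np.array([p[0],p[1],z]);return [(c-.046*a,a,.030),(c,a,.030)]
    for v in(vf,vf[:1],vf[1:]): print(z,fit(fun,v,[.487,.04,.6],[.008,.008,.3]))
def f4(p):
    a=ax(p[3]);c=np.array(p[:3]);return [(c-.046*a,a,.030),(c,a,.030)]
print("free",fit(f4,vf,[.487,.04,.12,.6],[.008,.008,.008,.3]))
ps=.6;a=ax(ps);R=tool(-a,[np.sin(ps),-np.cos(ps),0]);goto(np.array([.487,.040,.121])+.083*a,R)
# collar check
Z=np.array([0,0,1.])
def fl(p): o=np.array([p[0],p[1],p[2]]);return[(o,Z,.029),(o+.012*Z,Z,.029)]
for f in(s,t):
    for q in masks_of("collar",f)[:5]: print(round(q["score"],2),np.round(q["at"]),cv2.boundingRect(q["mask"].astype(np.uint8)))
print("exp",proj(s,[.4371,-.2968,.156]),proj(t,[.4371,-.2968,.156]))
cv2.imwrite("pics/F.png",np.hstack([cv2.resize(t["image"][150:270,160:440],(490,210)),cv2.resize(s["image"][150:250,330:430],(210,210))]))
E
python3 m2.py
```

```text
0.1227 (array([0.48553262, 0.0406181 , 0.57909175]), np.float64(135.125))
0.1227 (array([0.48587553, 0.0401924 , 0.53685787]), np.float64(64.25))
0.1227 (array([0.48561856, 0.04033647, 0.72487152]), np.float64(42.375))
free (array([0.48639976, 0.04108776, 0.11988732, 0.52392653]), np.float64(95.0))
t 11.6 tcp [ 0.4363 -0.2964  0.2485] F [ 0.4  0.4 -0.1] gap 1.0 gf 0.0
shift [ 0.2403 -0.1954  0.0599] rotvec [-4.52 34.8  13.88]
0.84 [370. 196.] (354, 184, 31, 22)
0.81 [293. 312.] (282, 302, 22, 24)
0.54 [380. 304.] (370, 291, 21, 23)
0.7 [278. 237.] (270, 230, 21, 20)
0.6 [346. 292.] (334, 283, 21, 23)
0.55 [395. 220.] (391, 208, 18, 25)
exp [369.81234401 193.12241502] [408.72421898 225.99973355]
```

View pics/F.png

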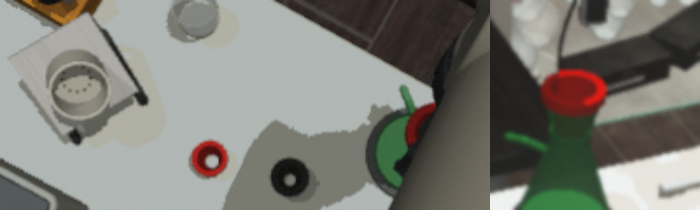

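>>> send_rows:
  xyz:
    - [0.01, -0.0083, -0.005]
    - [0.025, -0.0208, 0]
    - [0.03, -0.0249, 0]
    - [0.03, -0.0249, 0]
    - [0.03, -0.0249, 0]
    - [0.03, -0.0249, 0]
    - [0.03, -0.0249, 0]
    - [0.03, -0.0249, 0]
    - [0.02, -0.0166, 0]
    - [0.006, -0.005, 0]
    - [0, 0, 0]
  rotation:
    - [0, 0, 0]
    - [0, 0, 0]
    - [0, 0, 0]
    - [0, 0, 0]
    - [0, 0, 0]
    - [0, 0, 0]
    - [0, 0, 0]
    - [0, 0, 0]
    - [0, 0, 0]
    - [0, 0, 0]
    - [0, 0, 0]
  hand: [0, 0, 0, 0, 0, 0, 0, 0, 0, 0, 0]

```text
clock: 12.8
eef_pos: [0.4452, 0.0176, 0.2549]
tcp_rot: [[0.657, 0.754, 0.0], [0.754, -0.657, -0.0], [-0.0, 0.0, -1.0]]
contact_force: [-0.1, -0.0, 1.3]
finger_gap: 0.998
grasp_force: 0.0
```

```bash
cat > g.py <<'E'
from h import *
import sys
ps=.52;a=np.array([-np.sin(.61)*np.cos(ps),-np.sin(.61)*np.sin(ps),np.cos(.61)]);R=tool(-a,[np.sin(ps),-np.cos(ps),0]);rim=np.array([.486,.0408,.121])
goto(rim+float(sys.argv[1])*a,R)
s=observe();print("target rot axes shift:",np.round(R.T@(rim+float(sys.argv[1])*a-s["eef_pos"]),4),"q",np.round(s["joint_pos"],2))
E
python3 g.py .083
```

```text
t 12.8 tcp [0.4452 0.0176 0.2549] F [-0.1 -0.   1.3] gap 0.998 gf 0.0
shift [-0.0006 -0.0001  0.0659] rotvec [-5.82 34.63 18.56]
target rot axes shift: [-0.0382  0.0002  0.0537] q [ 0.42  0.12 -0.55  1.74  0.07  1.3  -0.86]
```

>>> send_rows:
  xyz:
    - [0, 0, 0]
    - [0, 0, 0]
    - [0, 0, 0]
    - [0, 0, 0]
    - [0, 0, 0]
    - [0, 0, 0]
    - [0, 0, 0]
    - [0, 0, 0]
    - [0, 0, 0]
  rotation:
    - [-0.97, 5.77, 3.09]
    - [-0.97, 5.77, 3.09]
    - [-0.97, 5.77, 3.09]
    - [-0.97, 5.77, 3.09]
    - [-0.97, 5.77, 3.09]
    - [-0.97, 5.78, 3.11]
    - [0, 0, 0]
    - [0, 0, 0]
    - [0, 0, 0]
  hand: [0, 0, 0, 0, 0, 0, 0, 0, 0]

```text
clock: 13.7
eef_pos: [0.4469, 0.0159, 0.2561]
tcp_rot: [[0.712, 0.495, 0.499], [0.406, -0.869, 0.282], [0.573, 0.002, -0.819]]
contact_force: [0.1, 0.8, 0.6]
finger_gap: 1.005
grasp_force: 0.0
```

```bash
python3 g.py .07
```

```text
t 13.7 tcp [0.4469 0.0159 0.2561] F [0.1 0.8 0.6] gap 1.005 gf 0.0
shift [-0.0395 -0.0023  0.0672] rotvec [ 0.16 -0.03 -0.05]
target rot axes shift: [-0.0394 -0.0021  0.0673] q [ 0.6  -0.21 -0.31  2.19 -0.69  0.82 -0.37]
```

>>> send_rows:
  xyz:
    - [-0.0132, -0.0008, 0]
    - [-0.0132, -0.0008, 0.01]
    - [-0.013, -0.0007, 0.02]
    - [0, 0, 0.02]
    - [0, 0, 0.017]
    - [0, 0, 0]
    - [0, 0, 0]
    - [0, 0, 0]
  rotation:
    - [0, 0, 0]
    - [0, 0, 0]
    - [0, 0, 0]
    - [0, 0, 0]
    - [0, 0, 0]
    - [0, 0, 0]
    - [0, 0, 0]
    - [0, 0, 0]
  hand: [0, 0, 0, 0, 0, 0, 0, 0]

```text
clock: 14.5
eef_pos: [0.4506, 0.0211, 0.1785]
tcp_rot: [[0.712, 0.494, 0.499], [0.405, -0.869, 0.283], [0.574, 0.001, -0.819]]
contact_force: [0.0, 0.0, 0.6]
finger_gap: 0.996
grasp_force: 0.0
```

```bash
python3 g.py -.017
python3 - <<'E'
from h import *
s=grab_frame("scene");t=grab_frame("top")
o=observe();p=np.array(o["eef_pos"]);R=np.array(o["tcp_rot"])
for f in(t,s): print([np.round(proj(f,q)) for q in(p,p+.014*R[:,2],p+.083*R[:,2])])
cv2.imwrite("pics/G.png",np.hstack([cv2.resize(t["image"][140:260,145:265],(400,400),interpolation=cv2.INTER_CUBIC),cv2.resize(s["image"][220:340,150:270],(400,400),interpolation=cv2.INTER_CUBIC)]))
E
```

```text
t 14.5 tcp [0.4506 0.0211 0.1785] F [0.  0.  0.6] gap 0.996 gf 0.0
shift [0.0001 0.0002 0.0873] rotvec [ 0.15 -0.08 -0.11]
target rot axes shift: [0.0003 0.0005 0.0873] q [ 0.55 -0.09 -0.31  2.31 -0.82  0.6  -0.2 ]
[array([209., 217.]), array([208., 213.]), array([205., 199.])]
[array([235., 269.]), array([231., 274.]), array([211., 298.])]
```

View pics/G.png

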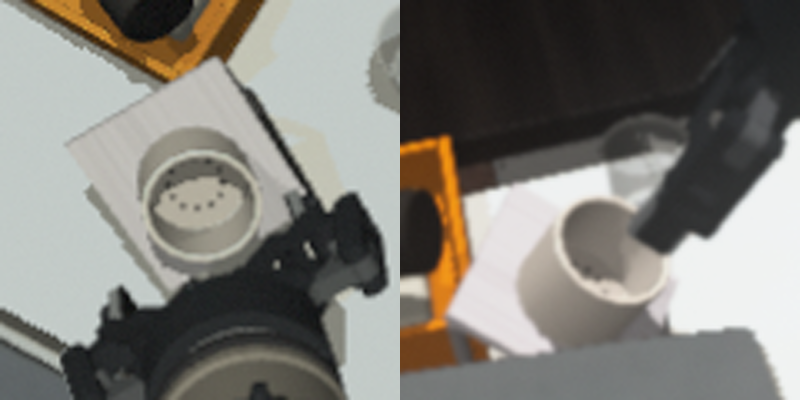

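>>> send_rows:
  xyz:
    - [0, 0, 0.01]
    - [0, 0, 0.015]
    - [0, 0, 0.015]
    - [0, 0, 0.015]
    - [0, 0, 0.015]
    - [0, 0, 0.01]
    - [0, 0, 0.007]
    - [0, 0, 0]
    - [0, 0, 0]
  rotation:
    - [0, 0, 0]
    - [0, 0, 0]
    - [0, 0, 0]
    - [0, 0, 0]
    - [0, 0, 0]
    - [0, 0, 0]
    - [0, 0, 0]
    - [0, 0, 0]
    - [0, 0, 0]
  hand: [0, 0, 0, 0, 0, 0, 0, 0, 0]

```text
clock: 15.5
eef_pos: [0.4932, 0.0458, 0.1064]
tcp_rot: [[0.713, 0.494, 0.499], [0.404, -0.87, 0.283], [0.573, 0.0, -0.819]]
contact_force: [-0.4, 0.1, 0.1]
finger_gap: 0.999
grasp_force: 0.0
```

```bash
python3 g.py -.017
```

```text
t 15.5 tcp [0.4932 0.0458 0.1064] F [-0.4  0.1  0.1] gap 0.999 gf 0.0
shift [0.0013 0.0007 0.    ] rotvec [ 0.13 -0.03 -0.18]
target rot axes shift: [0.0013 0.0007 0.    ] q [ 0.49  0.15 -0.4   2.32 -1.04  0.33 -0.  ]
```

>>> send_rows:
  xyz:
    - [0.001, 0.0005, 0]
    - [0, 0, 0]
    - [0, 0, 0]
    - [0, 0, 0]
    - [0, 0, 0]
    - [0, 0, 0]
    - [0, 0, 0]
    - [0, 0, 0]
  rotation:
    - [0, 0, 0]
    - [0, 0, 0]
    - [0, 0, 0]
    - [0, 0, 0]
    - [0, 0, 0]
    - [0, 0, 0]
    - [0, 0, 0]
    - [0, 0, 0]
  hand: [0.15, 0.25, 0.3, 0.5, 1, 1, 1, 1]

```text
clock: 16.3
eef_pos: [0.494, 0.0457, 0.1074]
tcp_rot: [[0.712, 0.494, 0.499], [0.404, -0.87, 0.283], [0.574, 0.0, -0.819]]
contact_force: [-6.2, -1.0, 9.7]
finger_gap: 0.698
grasp_force: 35.1
```

>>> send_rows:
  xyz:
    - [0, 0, -0.003]
    - [0, 0, -0.006]
    - [0, 0, -0.01]
    - [0, 0, -0.01]
    - [0, 0, -0.01]
    - [0, 0, -0.01]
    - [0, 0, -0.01]
    - [0, 0, -0.01]
    - [0, 0, -0.006]
    - [0, 0, 0]
    - [0, 0, 0]
  rotation:
    - [0, 0, 0]
    - [0, 0, 0]
    - [0, 0, 0]
    - [0, 0, 0]
    - [0, 0, 0]
    - [0, 0, 0]
    - [0, 0, 0]
    - [0, 0, 0]
    - [0, 0, 0]
    - [0, 0, 0]
    - [0, 0, 0]
  hand: [1, 1, 1, 1, 1, 1, 1, 1, 1, 1, 1]

```text
clock: 17.4
eef_pos: [0.4564, 0.0248, 0.1679]
tcp_rot: [[0.713, 0.494, 0.498], [0.405, -0.869, 0.283], [0.573, -0.0, -0.82]]
contact_force: [-0.3, 0.2, -1.4]
finger_gap: 0.701
grasp_force: 37.9
```

```bash
cat > g2.py <<'E'
from h import *
import sys
ps=.52;R=tool([0,0,-1],[np.sin(ps),-np.cos(ps),0])
goto([float(x) for x in sys.argv[1:4]],R);print(np.round(np.array(observe()["joint_pos"]),2))
E
python3 g2.py .4372 -.2968 .25
```

```text
t 17.4 tcp [0.4564 0.0248 0.1679] F [-0.3  0.2 -1.4] gap 0.701 gf 37.9
shift [-0.0968  0.2701 -0.168 ] rotvec [  0.04 -34.94  -0.19]
[ 0.53 -0.06 -0.32  2.32 -0.84  0.56 -0.18]
```

>>> send_rows:
  xyz:
    - [0.006, 0, -0.0085]
    - [0.0115, 0, -0.0164]
    - [0.0115, 0, -0.0164]
    - [0.0115, 0, -0.0164]
    - [0.0115, 0, -0.0164]
    - [0.006, 0, -0.0085]
    - [0, 0, 0]
    - [0, 0, 0]
  rotation:
    - [0, 0, 0]
    - [0, 0, 0]
    - [0, 0, 0]
    - [0, 0, 0]
    - [0, 0, 0]
    - [0, 0, 0]
    - [0, 0, 0]
    - [0, 0, 0]
  hand: [1, 1, 1, 1, 1, 1, 1, 1]

```text
clock: 18.2
eef_pos: [0.4562, 0.025, 0.2678]
tcp_rot: [[0.714, 0.494, 0.496], [0.405, -0.869, 0.284], [0.572, -0.002, -0.82]]
contact_force: [0.7, -0.2, -2.2]
finger_gap: 0.698
grasp_force: 38.1
```

>>> send_rows:
  xyz:
    - [0, 0, 0]
    - [0, 0, 0]
    - [0, 0, 0]
    - [0, 0, 0]
    - [0, 0, 0]
    - [0, 0, 0]
    - [0, 0, 0]
    - [0, 0, 0]
    - [0, 0, 0]
    - [0, 0, 0]
  rotation:
    - [0, -2.5, 0]
    - [0, -5, 0]
    - [0, -5, 0]
    - [0, -5, 0]
    - [0, -5, 0]
    - [0, -5, 0]
    - [0, -5, 0]
    - [0, -2.44, -0.2]
    - [0, 0, 0]
    - [0, 0, 0]
  hand: [1, 1, 1, 1, 1, 1, 1, 1, 1, 1]

```text
clock: 19.2
eef_pos: [0.4562, 0.0251, 0.2676]
tcp_rot: [[0.867, 0.497, -0.002], [0.497, -0.867, 0.002], [-0.001, -0.003, -1.0]]
contact_force: [-0.0, 0.1, -0.2]
finger_gap: 0.703
grasp_force: 38.1
```

```bash
python3 g2.py .4372 -.2968 .27
```

```text
t 19.2 tcp [0.4562 0.0251 0.2676] F [-0.   0.1 -0.2] gap 0.703 gf 38.1
shift [-0.1766  0.2698 -0.003 ] rotvec [-0.16  0.06  0.04]
[ 0.46  0.15 -0.62  1.69  0.09  1.33 -1.23]
```

>>> send_rows:
  xyz:
    - [-0.006, 0.009, -0.003]
    - [-0.0146, 0.0223, -0.002]
    - [-0.018, 0.0275, 0]
    - [-0.018, 0.0275, 0]
    - [-0.018, 0.0275, 0]
    - [-0.018, 0.0275, 0]
    - [-0.018, 0.0275, 0]
    - [-0.018, 0.0275, 0]
    - [-0.018, 0.0275, 0]
    - [-0.016, 0.0245, 0]
    - [-0.01, 0.0155, 0]
    - [-0.004, 0.006, 0]
  rotation:
    - [0, 0, 0]
    - [0, 0, 0]
    - [0, 0, 0]
    - [0, 0, 0]
    - [0, 0, 0]
    - [0, 0, 0]
    - [0, 0, 0]
    - [0, 0, 0]
    - [0, 0, 0]
    - [0, 0, 0]
    - [0, 0, 0]
    - [0, 0, 0]
  hand: [1, 1, 1, 1, 1, 1, 1, 1, 1, 1, 1, 1]

```text
clock: 20.4
eef_pos: [0.4359, -0.3001, 0.2737]
tcp_rot: [[0.87, 0.493, -0.0], [0.493, -0.87, -0.0], [-0.001, 0.0, -1.0]]
contact_force: [-0.2, 0.4, -0.9]
finger_gap: 0.704
grasp_force: 38.1
```

>>> send_rows:
  xyz:
    - [0, 0, 0]
    - [0, 0, 0]
    - [0, 0, 0]
  rotation:
    - [0, 0, 0]
    - [0, 0, 0]
    - [0, 0, 0]
  hand: [1, 1, 1]

```text
clock: 20.7
eef_pos: [0.4383, -0.295, 0.274]
tcp_rot: [[0.866, 0.5, 0.001], [0.5, -0.866, 0.001], [0.001, -0.001, -1.0]]
contact_force: [-0.0, -0.1, -1.1]
finger_gap: 0.699
grasp_force: 38.1
```

```bash
python3 g2.py .4371 -.2968 .25
python3 - <<'E'
from fit import *
s=grab_frame("scene");t=grab_frame("top");p=np.array(observe()["eef_pos"])
for f in(s,t):
    for th in("funnel","collar"):
        for q in masks_of(th,f)[:3]: print(th,round(q["score"],2),np.round(q["at"]),cv2.boundingRect(q["mask"].astype(np.uint8)))
i=cv2.resize(s["image"][100:240,300:440],(560,560),interpolation=cv2.INTER_CUBIC)
# overlay expected funnel axis & outline
Z=np.array([0,0,1.]);o=p-.029*Z
for z,r in((.046,.03),(0,.03),(-.036,.011),(-.054,.0055)):
    pts=np.array([(proj(s,o+Z*z+r*np.array([np.cos(q),np.sin(q),0]))-[300,100]+.5)*4 for q in np.linspace(0,6.28,30)])
    cv2.polylines(i,[pts.astype(np.int32)],True,(255,0,255),1)
cv2.imwrite("pics/H.png",i)
E
```

```text
t 20.7 tcp [ 0.4383 -0.295   0.274 ] F [-0.  -0.1 -1.1] gap 0.699 gf 38.1
shift [-0.002  0.001  0.024] rotvec [-0.05 -0.06  0.2 ]
[ 0.86  0.28 -0.38  1.51  0.1   1.38 -0.58]
funnel 0.67 [377. 150.] (355, 122, 36, 56)
funnel 0.65 [458. 251.] (445, 228, 27, 43)
collar 0.95 [369. 195.] (354, 184, 30, 22)
collar 0.82 [381. 302.] (369, 292, 22, 23)
collar 0.74 [292. 312.] (282, 302, 22, 24)
collar 0.66 [342. 293.] (334, 284, 21, 22)
collar 0.63 [277. 238.] (270, 231, 20, 19)
```

View pics/H.png

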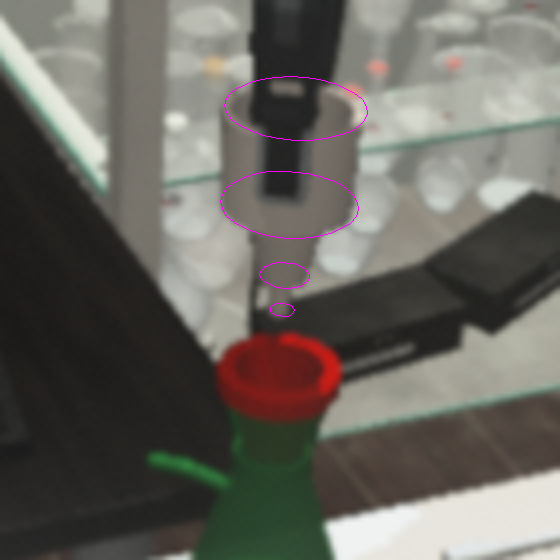

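>>> send_rows:
  xyz:
    - [-0.001, 0.0005, 0.006]
    - [0, 0, 0.012]
    - [0, 0, 0.014]
    - [0, 0, 0.014]
    - [0, 0, 0.012]
    - [0, 0, 0.009]
    - [0, 0, 0.006]
    - [0, 0, 0.002]
    - [0, 0, 0]
    - [0, 0, 0]
  rotation:
    - [0, 0, 0]
    - [0, 0, 0]
    - [0, 0, 0]
    - [0, 0, 0]
    - [0, 0, 0]
    - [0, 0, 0]
    - [0, 0, 0]
    - [0, 0, 0]
    - [0, 0, 0]
    - [0, 0, 0]
  hand: [1, 1, 1, 1, 1, 1, 1, 1, 1, 1]

```text
clock: 22.0
eef_pos: [0.4374, -0.2982, 0.1994]
tcp_rot: [[0.868, 0.497, 0.001], [0.497, -0.868, -0.0], [0.001, 0.001, -1.0]]
contact_force: [-0.6, 0.7, -1.4]
finger_gap: 0.697
grasp_force: 38.1
```

```bash
python3 g2.py .4371 -.2968 .191
```

```text
t 22.0 tcp [ 0.4374 -0.2982  0.1994] F [-0.6  0.7 -1.4] gap 0.697 gf 38.1
shift [ 0.0004 -0.0014  0.0084] rotvec [ 0.05 -0.05  0.  ]
[ 0.86  0.32 -0.37  1.63  0.12  1.21 -0.59]
```

>>> send_rows:
  xyz:
    - [0.0003, -0.0012, 0]
    - [0, 0, 0.002]
    - [0, 0, 0.001]
    - [0, 0, 0.001]
    - [0, 0, 0]
    - [0, 0, 0]
  rotation:
    - [0, 0, 0]
    - [0, 0, 0]
    - [0, 0, 0]
    - [0, 0, 0]
    - [0, 0, 0]
    - [0, 0, 0]
  hand: [1, 1, 1, 1, 1, 1]

```text
clock: 22.6
eef_pos: [0.4366, -0.2968, 0.1947]
tcp_rot: [[0.868, 0.497, -0.0], [0.497, -0.868, 0.001], [0.0, -0.001, -1.0]]
contact_force: [0.8, -0.2, -1.5]
finger_gap: 0.701
grasp_force: 38.1
```

>>> send_rows:
  xyz:
    - [0, 0, 0.001]
    - [0, 0, 0.001]
    - [0, 0, 0]
    - [0, 0, 0]
  rotation:
    - [0, 0, 0]
    - [0, 0, 0]
    - [0, 0, 0]
    - [0, 0, 0]
  hand: [1, 1, 1, 1]

```text
clock: 23.0
eef_pos: [0.4366, -0.2967, 0.1927]
tcp_rot: [[0.868, 0.497, -0.0], [0.497, -0.868, 0.001], [0.0, -0.0, -1.0]]
contact_force: [-0.8, -0.5, -1.7]
finger_gap: 0.7
grasp_force: 38.1
```

>>> send_rows:
  xyz:
    - [0, 0, 0.001]
    - [0, 0, 0]
    - [0, 0, 0]
  rotation:
    - [0, 0, 0]
    - [0, 0, 0]
    - [0, 0, 0]
  hand: [1, 1, 1]

```text
clock: 23.3
eef_pos: [0.4366, -0.2968, 0.1918]
tcp_rot: [[0.868, 0.497, 0.0], [0.497, -0.868, 0.0], [0.0, -0.0, -1.0]]
contact_force: [-0.0, -0.4, -0.9]
finger_gap: 0.7
grasp_force: 38.1
```

>>> send_rows:
  xyz:
    - [0, 0, 0.001]
    - [0, 0, 0]
    - [0, 0, 0]
  rotation:
    - [0, 0, 0]
    - [0, 0, 0]
    - [0, 0, 0]
  hand: [1, 1, 1]

```text
clock: 23.6
eef_pos: [0.4368, -0.2968, 0.191]
tcp_rot: [[0.868, 0.497, 0.0], [0.497, -0.868, 0.0], [0.0, 0.0, -1.0]]
contact_force: [0.2, 0.5, -0.1]
finger_gap: 0.699
grasp_force: 38.2
```

>>> send_rows:
  xyz:
    - [0, 0, 0.001]
    - [0, 0, 0]
    - [0, 0, 0]
  rotation:
    - [0, 0, 0]
    - [0, 0, 0]
    - [0, 0, 0]
  hand: [1, 1, 1]

```text
clock: 23.9
eef_pos: [0.437, -0.2969, 0.1908]
tcp_rot: [[0.868, 0.497, 0.001], [0.497, -0.868, -0.0], [0.001, 0.001, -1.0]]
contact_force: [-0.9, 0.8, 6.1]
finger_gap: 0.692
grasp_force: 38.6
```

>>> send_rows:
  xyz:
    - [0, 0, 0.0005]
    - [0, 0, 0]
    - [0, 0, -0.0015]
    - [0, 0, 0]
    - [0, 0, 0]
    - [0, 0, 0]
    - [0, 0, 0]
    - [0, 0, 0]
    - [0, 0, 0]
    - [0, 0, 0]
  rotation:
    - [0, 0, 0]
    - [0, 0, 0]
    - [0, 0, 0]
    - [0, 0, 0]
    - [0, 0, 0]
    - [0, 0, 0]
    - [0, 0, 0]
    - [0, 0, 0]
    - [0, 0, 0]
    - [0, 0, 0]
  hand: [1, 1, 1, 0.3, 0.2, 0.1, 0, 0, 0, 0]

```text
clock: 24.9
eef_pos: [0.4367, -0.2967, 0.1907]
tcp_rot: [[0.868, 0.497, 0.0], [0.497, -0.868, 0.001], [0.0, -0.0, -1.0]]
contact_force: [-0.1, 0.2, -0.2]
finger_gap: 1.0
grasp_force: 0.0
```

>>> send_rows:
  xyz:
    - [0, 0, -0.005]
    - [0, 0, -0.01]
    - [0, 0, -0.015]
    - [0, 0, -0.02]
    - [0, 0, -0.02]
    - [0, 0, -0.02]
    - [0, 0, -0.01]
    - [0, 0, 0]
  rotation:
    - [0, 0, 0]
    - [0, 0, 0]
    - [0, 0, 0]
    - [0, 0, 0]
    - [0, 0, 0]
    - [0, 0, 0]
    - [0, 0, 0]
    - [0, 0, 0]
  hand: [0, 0, 0, 0, 0, 0, 0, 0]

```text
clock: 25.7
eef_pos: [0.4377, -0.2972, 0.293]
tcp_rot: [[0.868, 0.497, 0.004], [0.497, -0.868, -0.002], [0.002, 0.004, -1.0]]
contact_force: [-0.4, 1.1, -1.9]
finger_gap: 0.996
grasp_force: 0.0
```

Run:
```python
from h import *
s=grab_frame("scene")
i=cv2.resize(s["image"][130:250,310:430],(540,540),interpolation=cv2.INTER_CUBIC)
o=np.array([.4371,-.2968,.162])
for z,r in((.046,.03),(0,.03),(-.012,.029)):
    pts=np.array([(proj(s,o+[r*np.cos(q),r*np.sin(q),z])-[310,130]+.5)*4.5 for q in np.linspace(0,6.28,30)])
    cv2.polylines(i,[pts.astype(np.int32)],True,(255,0,255),1)
cv2.imwrite("pics/I.png",i)
```

```text
(no output)
```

View pics/I.png

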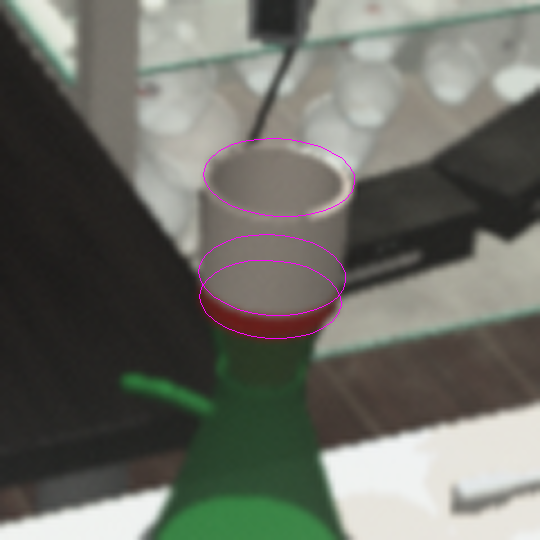

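The funnel sits upright on the collar (rim centred near crop pixel (277,180)), and its outline matches the home model to within about a pixel. The gripper is clear above it.

```bash
python3 -c "
from cell import *
print(sign_off())"
```

```text
the job is handed in; nothing more can be done
None
```

The job is handed in: the red collar is home in the flask's mouth, the funnel is nested upright in it, and both are released. The last picture matches the home position, but sign-off returned no verdict.

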